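# Unscrew the grinder's burr cap, whichever way its thread runs, and hold it over the saucer

### The job

I want to brush out the coffee grinder, so please unscrew the black burr cap with the finger bar from the neck on top of it; nobody remembers whether this one has a normal or a reverse thread, so try it one way, then the other, and turn it the way it gives until it comes free. Lift it straight off, carry it over the white saucer and finish still holding it there, level and about a hand's breadth above the middle of the saucer, so that stray grounds fall on the china; do not put it down or let go. Leave the saucer, dosing cup, brush and moka base where they are and do not push in the grinder's front button.

Things in the scene. Friction and masses are not known exactly. Their poses are not given: they have to be found in the camera images.
- cap: burr cap, loose, about 0.3 kg with its steel burr: round, black plastic, 66 mm across, 21 mm high, with an upright aluminium finger bar across its top, 50 mm long, 12 mm wide, 27 mm high (from 21 to 48 mm above the rim). Origin: centre of the lower rim; z up its axis, x along the bar. It starts screwed down finger-tight, bar along the grinder's x, rim 169 mm above the slab; bar turned 0 to 1.35 rad as it loosens
- cap_bar (a point): point on the cap's axis in the middle of the finger bar, 36 mm above the cap's rim and 12 mm below the bar's top; axes as the cap's
- neck (a point): centre of the top of the grinder's vertical 35 mm neck, 185 mm above the slab; the tight cap hides it. Coarse lug thread, normal or reverse (it differs and cannot be seen). Tightening, the cap stops solid within 0.05 rad; loosening, it turns with hardly any resistance, is held down up to 0.9 rad, lifts free from 1.0 to 1.3, stops at about 1.35. 2 mm side play; 20 mm of lift clears it
- grinder: stainless electric grinder, bean hopper taken off, fixed: 170 mm deep (x), 124 mm wide (y), flat top at 165 mm. Origin: on the slab, straight below the axis of neck and cap; x points from its front to its back, z up
- saucer: white porcelain saucer, loose, 140 mm across, rim 18 mm high. Origin: centre of its underside
- grind_button (a joint): the grinder's round press button, 22 mm across, on its front face 136 mm above the slab; 0 out, 0.005 m pushed fully in (spring, 4 N). It starts the grinder: leave it alone
- dosing_cup: small steel dosing cup standing on the slab, loose, 56 mm across, 46 mm high. Origin: centre of its underside. Leave alone
- brush: cleaning brush with black plastic handle lying on the slab, loose, about 200 mm long along its x. Leave alone
- moka_base: eight-sided aluminium moka boiler standing on the slab, loose, 86 mm across, 74 mm high. Origin: centre of its underside. Leave alone
- tin: tall closed steel bean tin, fixed, 108 mm across, 233 mm high, standing on the far side of the grinder from the saucer. Origin: centre of its underside
Things that resemble listed ones, but are neither listed nor needed, are in the scene too. What is meant by the saucer is not blue, purple or yellow, and is the smaller of those in its own colour.

How it is judged:
On the way, in this order (a step that is already met when the one before it is completed fails the run):
1. the cap is turned at least 40 degrees from its tight position while still down on the neck (angle between the x axis of cap and the x axis of grinder, either way round above 0.7 rad and z of cap in the frame of grinder below 0.181 m and horizontal distance between cap and grinder below 0.01 m), for 0.1 s.
2. the cap is lifted off the neck in the fingers (z of cap in the frame of grinder above 0.191 m and contact force between the fingers and cap above 1 N), for 0.1 s.
At the end, for the whole second after the job is handed in: the cap is off the grinder and held in the fingers alone, still, level within 17 degrees, its axis within 40 mm of the saucer's centre and its lower rim 45 to 200 mm above the saucer's underside (contact force between the fingers and cap above 1 N and z of cap in the frame of saucer between 0.045 and 0.2 m and horizontal distance between cap and saucer below 0.04 m and angle between cap's own z axis and vertical below 0.3 rad and linear speed of cap below 0.03 m/s and contact force between cap and saucer below 0.2 N and contact force between cap and grinder below 0.2 N); the arm keeps its last pose, push and grip.
It fails at once if the dosing cup is shifted more than 20 mm or tipped (distance of dosing_cup from where it was at the start of the episode above 0.02 m or angle between dosing_cup's own z axis and vertical above 0.3 rad).
It fails at once if the brush is shifted more than 20 mm (distance of brush from where it was at the start of the episode above 0.02 m).
It fails at once if the moka base is shifted more than 20 mm or tipped (distance of moka_base from where it was at the start of the episode above 0.02 m or angle between moka_base's own z axis and vertical above 0.3 rad).
It fails at once if the saucer is shifted more than 20 mm or tipped (distance of saucer from where it was at the start of the episode above 0.02 m or angle between saucer's own z axis and vertical above 0.3 rad).
It fails at once if the grinder's button is pushed in (value of joint grind_button above 0.003 m).
It also fails if it takes over 61 s, if anything falls off the work surface, if the arm or the gripper's body presses on something with over 40 N, if the wrist force passes 120 N, or if a joint passes its speed limit or range.

### The arm

A 6-joint arm with a two-finger parallel gripper is mounted at the origin on the work surface. World frame = base frame: x ahead of the robot, y to its left, z up, the work surface at z = 0. Lengths are in m, angles in rad, forces in N, time in s.
With the tool pointing down it reaches from about 0.4 to 0.825 m from the base axis. Payload 7 kg.
Tool frame: the origin (TCP) lies between the finger pads; the fingertips stand arm.nose_length ahead of it and the grasp point (between the pads) is the TCP (arm.nose_length is the distance from the TCP to the fingertips, in m); x points along the fingers, z is the direction in which the jaws open and shut, and the axes are right-handed (so a half turn about x gives the same grasp; the last joint's range is limited). The gripper opens to 88 mm and grips with 3 to 60 N. Pads are 19 mm wide; open, the fingers measure 130 mm over their backs; the gripper's body (78 mm by 193 mm) begins 47 mm behind the grasp point.
Start: joints at [-0.834, 0.359, 0.012, 0, -1.224, -0.288], TCP at [0.293, -0.608, 0.246] pointing down, gripper open.
Joint ranges: [-3.07, 3.07], [-1.43, 2.12], [-1.02, 1.25], [-3.03, 1.67], [-3.05, -0], [-3.03, 3.03]. Speed limits (rad/s): [2.39, 2.39, 3.01, 3.14, 3.14, 3.14].

### API

Orientations are given as [roll, pitch, yaw] about the fixed x, y, z axes, in that order (R = Rz(yaw) Ry(pitch) Rx(roll)).
In Python, from station import arm, viewer, spotter gives the robot as it stands.
- The arm moves only by the shell command python3 -m handwheel 'ROWS' [FORCE]. ROWS is a JSON object of lists of equal length, an entry for each row: "gripper": the gripper command: -1 is shut, 1 is fully open, values between are in proportion; "travel": the shift along the world's x, y, z each as a share of 500 mm, from -1 to 1, a list of three; "spin": the turn about the world's z as a share of 45 degrees, from -1 to 1. A call has 1 to 20 rows; each row is the pose to reach, as a shift and turn from the pose commanded when the call began; what a row does not reach only later rows make up. A row lasts 1/10 s, in which the tool goes at most 50 mm and 8.59 degrees, less where a joint would pass 70% of its speed; a pose out of reach is approached as far as the arm can. A call with a number of a shift or a turn outside -1 to 1 is refused whole. A call with a gripper value outside its range is refused whole. The fingers move at their own pace and stop on an object; FORCE is the grip in N (left out, the last holds). Time passes only in rows, so rows that repeat a pose let the fingers close. It gives the time, the measured TCP pose, the force and the opening at its end, in the units of the state.
- arm.get_state(): the state, without advancing time (a new reading comes with each control period).
- viewer.grab_frame(name): name is "side" or "top"; returns a dict with "pixels" (480x640x3 uint8, blue, green, red), "fx", "fy", "cx", "cy" (pixels), "eye" and "attitude" of the camera in the world. Camera axes: x right, y down, z forward; pixel columns grow to the right and rows downward; lengths in m; the calibration is good to about 2 mm. A picture is of the moment at which its call begins. There is no depth.
- arm.job_done(): hands the job in, once; it reports no verdict.
Trained networks look in the newest picture that a camera, given by its name, has taken for a name from the list of things; names that differ only in an ending like _2 or _b are one class to them, and where a whole thing is asked for, a point or a joint stands for the part that bears it (a point fixed in the world has none). Each returns a list of dicts, best first, with "conf" (0 to 1); they miss things now and then, are a little off and sometimes report something else, mostly with a low value. They report only what shows in the picture. A call takes as long as a camera call. They do not tell look-alikes from the thing itself.
- spotter.spot_in(camera, label): "rect" ([left, top, right, bottom] in pixels, round what is visible of it).
- spotter.tip_of(camera, label): "at" ([column, row] in pixels: a listed point, or the origin of a listed thing).
The state is a dict: "t": time; "q": joint angles; "qd": joint speeds; "joint_efforts": joint torques, N m; "eef_pos": TCP position; "ee_rot": TCP orientation; "force": force on the tool from outside, world axes, zero at the start; "moment": the same for the moment, N m; "width": finger opening in m.
Only numpy, scipy, OpenCV 4.12 (cv2) and the standard library are available. Lean on these libraries where they do the work, as an engineer would, in place of code of your own. Each camera call takes 0.05 s, during which the arm holds its last target.

## Working session

There is one attempt and no reset: what is moved stays moved. The work goes in short steps, Python scripts to look and compute and a shell command to move; the robot and the scene stay as the last step left them, time stands still between calls to the robot, and variables do not carry over. Pictures are saved under pics/ and viewed, and the job is handed in when it is done.

```bash
mkdir -p pics; ls; cat > h.py <<'E'
import numpy as np, cv2
from station import arm, viewer, spotter
from scipy.spatial.transform import Rotation as R
def rot(a):
    a=np.array(a,float)
    return a if a.shape==(3,3) else (R.from_euler('xyz',a).as_matrix() if a.size==3 else R.from_quat(a).as_matrix())
def ray(f,px):
    d=rot(f['attitude'])@np.array([(px[0]-f['cx'])/f['fx'],(px[1]-f['cy'])/f['fy'],1.])
    return np.array(f['eye'],float),d
def atz(f,px,z):
    e,d=ray(f,px); return e+d*(z-e[2])/d[2]
def proj(f,p):
    c=rot(f['attitude']).T@(np.array(p,float)-np.array(f['eye'],float)); return np.array([f['fx']*c[0]/c[2]+f['cx'],f['fy']*c[1]/c[2]+f['cy']])
E
python3 - <<'E'
from h import *
for n in ('top','side'):
    f=viewer.grab_frame(n); cv2.imwrite(f'pics/{n}0.png',f['pixels']); print(n,f['fx'],f['cx'],f['cy'],f['eye'],f['attitude'])
    for l in ('cap','cap_bar','grinder','saucer','grind_button','dosing_cup','brush','moka_base','tin'):
        print(l,[(np.round(s['rect']).astype(int).tolist(),round(s['conf'],2)) for s in spotter.spot_in(n,l)][:4],[(np.round(s['at'],1).tolist(),round(s['conf'],2)) for s in spotter.tip_of(n,l)][:4])
s=arm.get_state(); print(s, arm.nose_length)
E
```

```text
pics
top 513.9401543344544 313.1792259619906 233.49331618531335 [ 0.38440161 -0.11717584  1.38465498] [-3.07667816e+00  1.20787333e-03 -1.57855980e+00]
cap [([194, 203, 224, 234], 0.56)] [([205.8, 217.0], 0.78)]
cap_bar [([191, 205, 218, 231], 0.87)] [([204.4, 217.9], 0.64)]
grinder [([170, 179, 255, 258], 0.65)] [([215.3, 225.9], 0.65)]
saucer [([340, 206, 391, 255], 0.98), ([475, 181, 521, 229], 0.82), ([358, 294, 424, 368], 0.73), ([261, 197, 316, 248], 0.61)] [([498.0, 206.0], 0.97), ([292.0, 224.5], 0.77), ([364.0, 230.0], 0.75), ([391.8, 331.0], 0.68)]Traceback (most recent call last):
  File "<stdin>", line 5, in <module>
ValueError: it knows: brush, cap, cap_bar, dosing_cup, grinder, moka_base, neck, saucer, tin
```

```bash

python3 - <<'E'
from h import *
for n in ('top','side'):
    f=viewer.grab_frame(n); cv2.imwrite(f'pics/{n}0.png',f['pixels']); print(n,f['fx'],f['cx'],f['cy'],f['eye'],f['attitude'])
    for l in ('cap','cap_bar','grinder','saucer','dosing_cup','brush','moka_base','tin'):
        print(l,[(np.round(s['rect']).astype(int).tolist(),round(s['conf'],2)) for s in spotter.spot_in(n,l)][:4],[(np.round(s['at'],1).tolist(),round(s['conf'],2)) for s in spotter.tip_of(n,l)][:4])
s=arm.get_state(); print(s, arm.nose_length)
E
```

```text
top 513.9401543344544 313.1792259619906 233.49331618531335 [ 0.38440161 -0.11717584  1.38465498] [-3.07667816e+00  1.20787333e-03 -1.57855980e+00]
cap [([192, 205, 224, 234], 0.93)] [([206.1, 216.7], 0.93)]
cap_bar [([192, 206, 220, 232], 0.89)] [([202.3, 218.9], 0.76)]
grinder [([172, 180, 250, 254], 0.89)] [([216.4, 222.9], 0.65)]
saucer [([472, 181, 520, 229], 0.87), ([340, 204, 392, 252], 0.77), ([359, 297, 425, 367], 0.67), ([174, 179, 251, 260], 0.61)] [([365.2, 225.6], 0.71), ([493.8, 205.1], 0.71), ([289.4, 224.6], 0.67), ([394.3, 328.2], 0.61)]
dosing_cup [([302, 132, 322, 155], 0.73)] [([312.7, 145.3], 0.84), ([140.0, 253.6], 0.25)]
brush [([430, 185, 449, 262], 0.72)] [([361.3, 228.4], 0.5)]
moka_base [([363, 135, 396, 165], 0.84)] [([378.5, 152.3], 0.86)]
tin [([80, 225, 162, 275], 0.67)] [([140.9, 255.9], 0.85), ([204.6, 217.5], 0.28)]
side 450.03044813565145 326.2970189293706 251.5992540711963 [ 0.11874417 -1.20296056  0.83402353] [-2.09741121  0.00760793 -0.31805903]
cap [] []
cap_bar [] []
grinder [] []
saucer [([398, 388, 464, 436], 0.92), ([349, 304, 371, 333], 0.84
[... 341 characters left out ...]
 0.93)]
tin [([264, 175, 283, 240], 0.8)] [([281.7, 234.2], 0.92)]
{'t': 2.2, 'q': array([-8.33886222e-01,  3.58616764e-01,  1.19189315e-02, -2.05421918e-06,
       -1.22411061e+00, -2.88098173e-01]), 'qd': array([-0.00151352, -0.00045865, -0.0002759 , -0.00053331,  0.00134247,
        0.00075699]), 'joint_efforts': array([ 4.08512733e-04, -5.82364976e+01,  2.93298286e+01,  7.00252846e+00,
        1.25581410e-02,  1.18740542e-05]), 'eef_pos': array([ 0.292857  , -0.60814338,  0.24555828]), 'ee_rot': array([0.12998287, 1.57078406, 2.14959043]), 'force': array([-0.30415715, -0.45289583, -0.54713785]), 'moment': array([-0.00232284,  0.03417526, -0.00445666]), 'width': 0.08770118934316655} 0.019
```

View pics/top0.png

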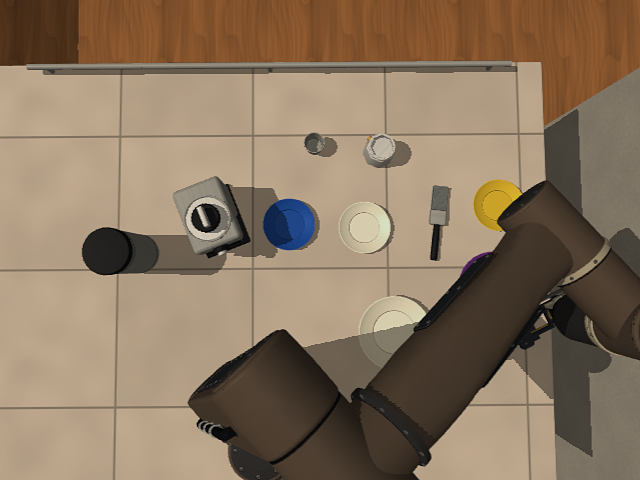

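View pics/side0.png

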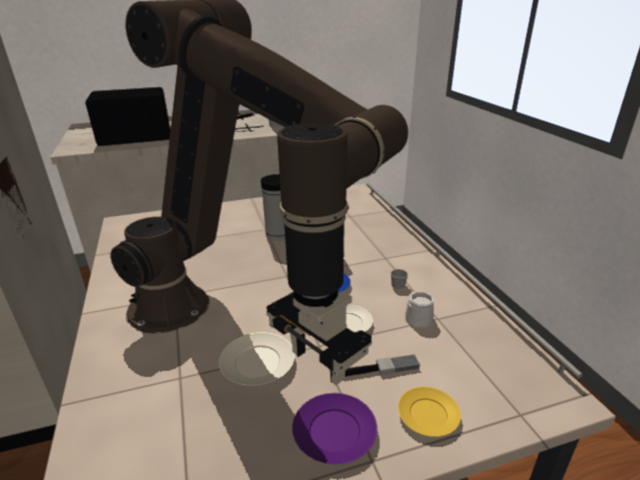

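The top picture shows the black cap with its bar at about (207,217) on the grinder. There are two white dishes: A at (365,228), about 51 px across, and B at (393,332), about 68 px across. The blue, purple and yellow ones are ruled out. A is the smaller white one, so A is the saucer. I'll confirm in a crop and measure.

```bash

python3 - <<'E'
from h import *
f=viewer.grab_frame('top'); im=f['pixels']
a=cv2.resize(im[170:270,160:260],(400,400),interpolation=cv2.INTER_CUBIC)
b=cv2.resize(im[190:370,330:430],(222,400),interpolation=cv2.INTER_CUBIC)
cv2.imwrite('pics/crop1.png',np.hstack([a,b]))
# cap black region
g=im[195:240,185:230].max(2); m=(g<60).astype(np.uint8)
n,l,st,c=cv2.connectedComponentsWithStats(m); print(st,c+[185,195])
for nm,px,z in(('cap top disc',(206,217),.19),('bar',(204.5,217.5),.211),('saucer rim',(365,228),.018),('B',(392,331),.018),('neckcollar',(209,218),.165),('grinder org',(216,224),0),('cup',(312.7,145),0),('moka',(378.5,152),0),('tintop',(107,251),.233)):
    print(nm,atz(f,px,z).round(4))
# saucer fit by white mask
hsv=cv2.cvtColor(im,cv2.COLOR_BGR2HSV)
m=cv2.inRange(im[195:262,330:400],(185,200,190),(255,255,255)); 
n,l,st,c=cv2.connectedComponentsWithStats(m); print(st[1:],c[1:]+[330,195])
i=1+np.argmax(st[1:,4]); x,y,w,h=st[i,:4]; print('A diam mm', [np.linalg.norm(atz(f,(330+x,227),.018)-atz(f,(330+x+w,227),.018)), np.linalg.norm(atz(f,(365,195+y),.018)-atz(f,(365,195+y+h),.018))], atz(f,(330+x+w/2,195+y+h/2),.018))
E
```

```text
[[   0    0   45   45 1513]
 [  41    0    4   10   24]
 [  17    2    1    1    1]
 [   6    9   30   29  487]] [[206.87970919 216.98810311]
 [228.04166667 198.20833333]
 [202.         197.        ]
 [206.34702259 218.00410678]]
cap top disc [0.5026 0.1336 0.19  ]
bar [0.4994 0.1326 0.211 ]
saucer rim [ 0.4868 -0.2545  0.018 ]
B [ 0.2145 -0.3217  0.018 ]
neckcollar [0.5026 0.1317 0.165 ]
grinder org [0.5022 0.1463 0.    ]
cup [ 0.7166 -0.1168  0.    ]
moka [ 0.6958 -0.2961  0.    ]
tintop [0.4236 0.3461 0.233 ]
[[ 38   7   1   1   1]
 [ 42   8   1   1   1]
 [ 49  22  11  18 131]] [[368.         202.        ]
 [372.         203.        ]
 [384.32824427 225.1221374 ]]
A diam mm [np.float64(0.029326900441930516), np.float64(0.048153812267398934)] [ 0.49178604 -0.30656753  0.018     ]
```

View pics/crop1.png

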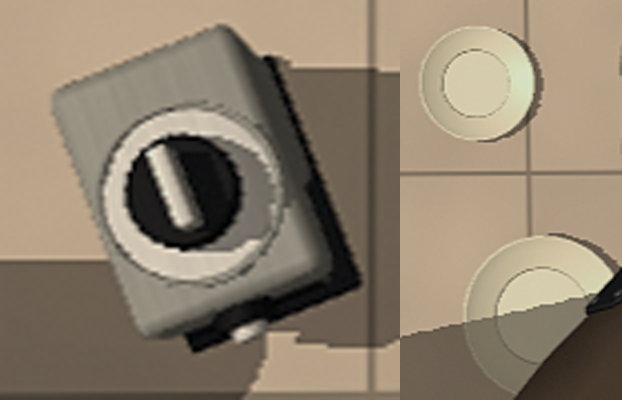

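The crop confirms A, the small white dish, which is whole and unshaded. Bar ends are near (199,207) and (207,225), and the button is at the lower (robot) side. Next I'll refine the cap axis, bar yaw and saucer centre.

```bash

python3 - <<'E'
from h import *
im=cv2.imread('pics/top0.png'); f=viewer.grab_frame('top')
from scipy.optimize import least_squares
sub=im[195:242,183:232]; g=sub.max(2)
m=(g<75).astype(np.uint8); n,l,st,c=cv2.connectedComponentsWithStats(m); i=1+np.argmax(st[1:,4])
m=(l==i).astype(np.uint8)
ct=max(cv2.findContours(m,cv2.RETR_EXTERNAL,cv2.CHAIN_APPROX_NONE)[0],key=len)
hull=cv2.convexHull(ct)+np.array([183,195]); hm=np.zeros((480,640),np.uint8); cv2.fillConvexPoly(hm,hull,1)
print('hull bb',cv2.boundingRect(hull), 'centroid',[np.mean(v) for v in np.nonzero(hm)[::-1]])
# bar
bar=((im.max(2)>110)&(hm>0)).astype(np.uint8); n,l,st,c=cv2.connectedComponentsWithStats(bar); i=1+np.argmax(st[1:,4])
ys,xs=np.nonzero(l==i); print('bar',len(xs),xs.mean(),ys.mean(),cv2.minAreaRect(np.stack([xs,ys],1).astype(np.float32)))
# synthetic silhouette centroid for cap at guess
t=np.linspace(0,6.283,60)
def cen(p):
    pts=np.array([proj(f,[p[0]+.033*np.cos(a),p[1]+.033*np.sin(a),z]) for z in(.169,.19) for a in t],np.float32)
    M=cv2.moments(cv2.convexHull(pts)); return np.array([M['m10'],M['m01']])/M['m00'],cv2.boundingRect(pts)
tgt=np.array([np.mean(v) for v in np.nonzero(hm)[::-1]])
s=least_squares(lambda p:cen(p)[0]-tgt,[.5,.133]); print('cap xy',s.x,cen(s.x))
P=lambda x,y,z:proj(f,[x,y,z])
c0=xs.mean(),ys.mean(); print('bar mean at z.213',atz(f,c0,.213))
d=np.stack([atz(f,(x,y),.213)[:2] for x,y in zip(xs,ys)]); u,sv,vt=np.linalg.svd(d-d.mean(0)); print('bar yaw',np.arctan2(vt[0,1],vt[0,0]), 'len',np.ptp((d-d.mean(0))@vt[0]))
# grinder edges yaw (crop px)
for a,b in(((52,95),(140,330)),((230,30),(325,275)),((52,95),(230,25)),((140,330),(325,275))):
    A=atz(f,(a[0]/4+160,a[1]/4+170),.165);B=atz(f,(b[0]/4+160,b[1]/4+170),.165);v=A-B; print('edge',np.arctan2(v[1],v[0]),np.linalg.norm(v))
# saucer edges: hough in crop
gc=cv2.cvtColor(im,cv2.COLOR_BGR2GRAY)[190:270,325:405]; gc=cv2.resize(gc,None,fx=4,fy=4,interpolation=cv2.INTER_CUBIC)
h=cv2.HoughCircles(gc,cv2.HOUGH_GRADIENT,1,30,param1=80,param2=25,minRadius=90,maxRadius=120); print(h)
if h is not None:
    x,y,r=h[0,0]; print('saucer',atz(f,(x/4+325-.4,y/4+190-.4),.018), 'r mm',r/4*1.37/514)
s=arm.get_state(); T=rot(s['ee_rot']); print('tool axes\n',T.round(3), 'jaw yaw',np.arctan2(T[1,2],T[0,2]),s['t'])
E
```

```text
hull bb (191, 204, 30, 29) centroid [np.float64(205.74084919472912), np.float64(217.6559297218155)]
bar 110 201.92727272727274 216.07272727272726 ((201.98275756835938, 216.20689392089844), (21.16927146911621, 5.0137739181518555), 68.19859313964844)
cap xy [0.50200902 0.13605949] (array([205.74084935, 217.65592944]), (190, 203, 31, 29))
bar mean at z.213 [0.50255261 0.1381203  0.213     ]
bar yaw -2.7605963936684743 len 0.048894078639123525
edge 0.3637432010334277 0.15071123479683152
edge 0.36957641744403547 0.15807081826860905
edge 1.9423053337799496 0.11401453189314469
edge 1.853036629196031 0.11424909091325516
[[[156.5 149.5 103.7]]]
saucer [ 0.48961368 -0.2511348   0.018     ] r mm 0.06909971
tool axes
 [[ 0.    -0.901 -0.434]
 [-0.    -0.434  0.901]
 [-1.    -0.    -0.   ]] jaw yaw 2.0195917023134298 2.3
```

Cap at (0.502, 0.1365), with the bar yaw about 0.37. Saucer A at (0.490, -0.251), r 69 mm, which fits. I need a shift of (+0.209, +0.7445) and a spin of about -0.08 rad, so I'm moving in two legs.

```bash
python3 -m handwheel '{"travel":[[0.1,0.4,0.12],[0.2,0.8,0.12],[0.2,0.8,0.12],[0.2,0.8,0.12],[0.2,0.8,0.12],[0.2,0.8,0.12],[0.2,0.8,0.12],[0.2,0.8,0.12],[0.2,0.8,0.12],[0.2,0.8,0.12]],"spin":[0,0,0,0,0,0,0,0,0,0],"gripper":[0.2,0.2,0.2,0.2,0.2,0.2,0.2,0.2,0.2,0.2]}' 30; python3 -c "
from station import arm;s=arm.get_state();print(s['q'],s['eef_pos'],s['t'])"
```

```text
t: 3.3
eef_pos: [0.3936, -0.2061, 0.3066]
ee_rot: [-2.021, 1.568, 0.002]
force: [-0.0, 0.0, 0.3]
width: 0.0524
[-3.61213779e-02 -7.34722856e-02 -3.64798197e-01 -9.92825869e-05
 -1.27699980e+00 -1.08197090e+00] [ 0.39359933 -0.20611459  0.30656246] 3.3
```

Unflipped, joint 6 would sit near -1.76, which leaves little room for a negative turn. I'll add a half turn on the way so that both directions are open.

```bash
python3 -m handwheel '{"travel":[[0.217,0.685,0],[0.217,0.685,0],[0.217,0.685,0],[0.217,0.685,0],[0.217,0.685,0],[0.217,0.685,0],[0.217,0.685,0],[0.217,0.685,0],[0.217,0.685,0],[0.217,0.685,0]],"spin":[1,1,1,1,1,1,1,1,1,1],"gripper":[0.2,0.2,0.2,0.2,0.2,0.2,0.2,0.2,0.2,0.2]}'
python3 -m handwheel '{"travel":[[0,0,0],[0,0,0],[0,0,0],[0,0,0],[0,0,0],[0,0,0]],"spin":[1,1,1,1,1,1],"gripper":[0.2,0.2,0.2,0.2,0.2,0.2]}'
python3 -m handwheel '{"travel":[[0,0,0],[0,0,0],[0,0,0],[0,0,0],[0,0,0],[0,0,0]],"spin":[1,1,1,1,1,1],"gripper":[0.2,0.2,0.2,0.2,0.2,0.2]}'
python3 -m handwheel '{"travel":[[0,0,0],[0,0,0],[0,0,0],[0,0,0],[0,0,0],[0,0,0]],"spin":[0.9,0.9,0.9,0.9,0.9,0.9],"gripper":[0.2,0.2,0.2,0.2,0.2,0.2]}'
python3 - <<'E'
from h import *
s=arm.get_state();T=rot(s['ee_rot']);print(s['q'],s['eef_pos'],s['t'],T.round(3),'jaw yaw',np.arctan2(T[1,2],T[0,2]), 'bar-equivalent',np.arctan2(T[1,2],T[0,2])+np.pi/2)
for n in('top','side'):
    f=viewer.grab_frame(n); cv2.imwrite(f'pics/{n}1.png',f['pixels'])
    print(n,[(np.round(q['rect']).tolist(),q['conf']) for q in spotter.spot_in(n,'cap')],[(q['at'],q['conf']) for q in spotter.tip_of(n,'cap_bar')])
E
```

```text
t: 4.3
eef_pos: [0.5013, 0.1335, 0.3052]
ee_rot: [1.001, 1.57, -2.478]
force: [0.2, -0.6, 0.4]
width: 0.0523
t: 4.9
eef_pos: [0.5012, 0.1325, 0.306]
ee_rot: [-3.113, 1.57, 0.481]
force: [-0.1, 0.4, -0.8]
width: 0.0524
t: 5.5
eef_pos: [0.5011, 0.1325, 0.306]
ee_rot: [2.487, 1.57, 0.583]
force: [-0.0, -0.3, 0.3]
width: 0.0526
t: 6.1
eef_pos: [0.5012, 0.1327, 0.306]
ee_rot: [1.773, 1.57, 0.573]
force: [1.1, -0.1, 0.4]
width: 0.0529
[ 6.37831664e-01  6.26898532e-02 -2.31062553e-01  4.16917076e-05
 -1.27643374e+00  1.30283935e+00] [0.50117074 0.13270065 0.30595147] 6.1 [[ 0.001  0.932  0.362]
 [ 0.     0.362 -0.932]
 [-1.     0.001 -0.   ]] jaw yaw -1.2009095154303633 bar-equivalent 0.3698868113645333
top [([198.0, 204.0, 223.0, 232.0], 0.78)] [([201.4, 217.5], 0.53)]
side [([301.0, 201.0, 324.0, 219.0], 0.81)] [([309.4, 207.5], 0.8)]
```

View pics/side1.png

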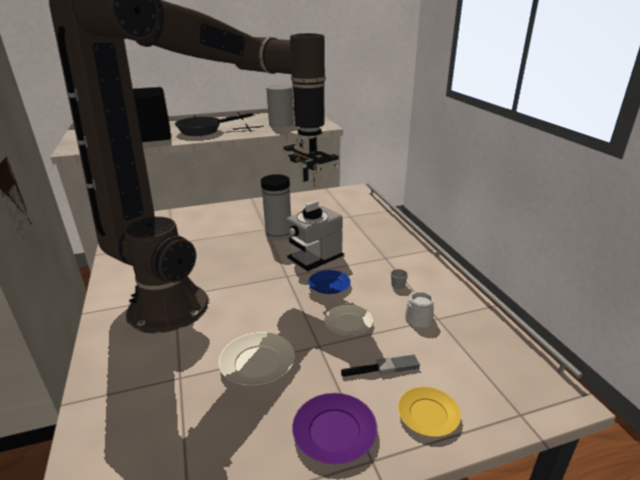

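The side view shows the gripper above the grinder, with the cap at about (313,212) and the saucer at (349,319) in the gripper's shadow. I'll cross-check with triangulation.

```bash

python3 - <<'E'
from h import *
im=cv2.imread('pics/side1.png'); f=viewer.grab_frame('side')
for p in((.502,.1365),(.5,.1325)):
    print(p,'cap_bar',proj(f,[*p,.205]),'top',proj(f,[*p,.217]),'rim',proj(f,[*p,.169]))
print('saucer rim centre',proj(f,[.4896,-.2511,.018]),'tcp',proj(f,[.501,.1327,.306]))
t=np.linspace(0,6.283,60)
c=im.copy()
for z in(.169,.19): cv2.polylines(c,[np.int32([[proj(f,[.502+.033*np.cos(a),.1365+.033*np.sin(a),z])*16 for a in t]])],True,(0,255,0),1,shift=4)
cv2.polylines(c,[np.int32([[proj(f,[.4896+.07*np.cos(a),-.2511+.07*np.sin(a),.018])*16 for a in t]])],True,(0,255,0),1,shift=4)
k=np.hstack([cv2.resize(x[185:345,280:380],None,fx=3.6,fy=3.6,interpolation=cv2.INTER_CUBIC) for x in(im,c)])
cv2.imwrite('pics/crop2.png',k); print(k.shape)
E
```

```text
(0.502, 0.1365) cap_bar [311.47424002 205.5398079 ] top [311.38804627 202.27239141] rim [311.72876518 215.18829889]
(0.5, 0.1325) cap_bar [311.24427774 206.08510208] top [311.15694728 202.81159157] rim [311.50214928 215.75120447]
saucer rim centre [347.47554534 318.61729842] tcp [310.76388566 177.6343453 ]
(576, 720, 3)
```

View pics/crop2.png

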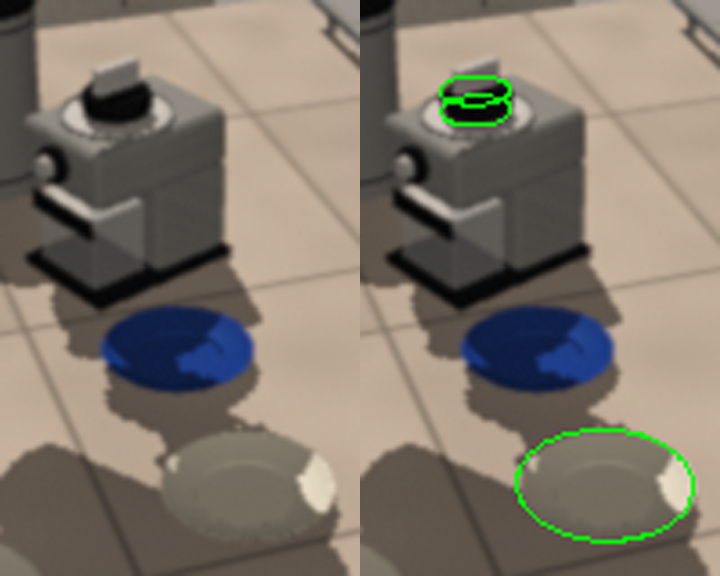

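The overlay agrees for both cap and saucer. I'm descending so the fingertips end about 5 mm above the cap's top, TCP z about 0.214.

```bash
python3 -m handwheel '{"travel":[[0.002,0.007,-0.05],[0.002,0.007,-0.1],[0.002,0.007,-0.13],[0.002,0.007,-0.15],[0.002,0.007,-0.17],[0.002,0.007,-0.184],[0.002,0.007,-0.184],[0.002,0.007,-0.184]],"spin":[0,0,0,0,0,0,0,0],"gripper":[0.2,0.2,0.2,0.2,0.2,0.2,0.2,0.2]}' 30
python3 - <<'E'
from h import *
f=viewer.grab_frame('side'); cv2.imwrite('pics/crop3.png',cv2.resize(f['pixels'][140:240,250:370],None,fx=6,fy=6,interpolation=cv2.INTER_CUBIC))
E
```

```text
t: 7.25
eef_pos: [0.5026, 0.138, 0.214]
ee_rot: [1.422, 1.57, 0.222]
force: [-0.3, -0.6, 0.8]
width: 0.0522
```

View pics/crop3.png

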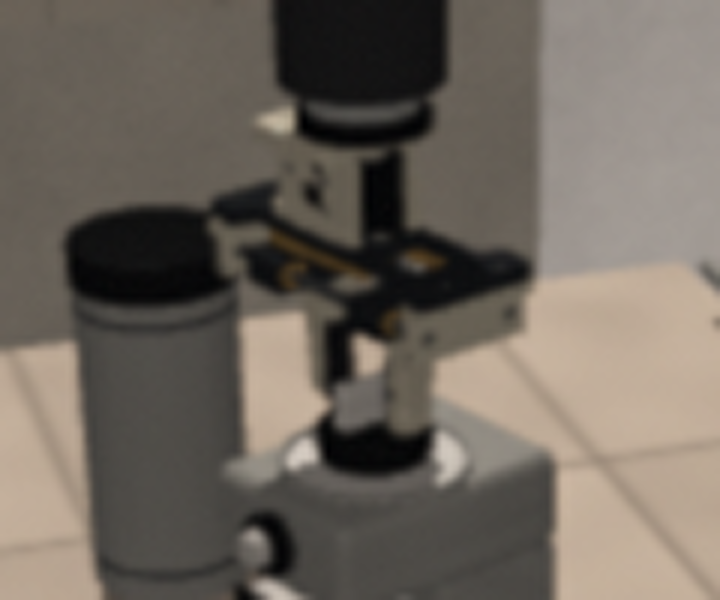

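The fingers stand either side of the bar, at about (360,400) in the crop. I'm closing now.

```bash
python3 -m handwheel '{"travel":[[0,0,0],[0,0,0],[0,0,0],[0,0,0],[0,0,0],[0,0,0],[0,0,0],[0,0,0]],"spin":[0,0,0,0,0,0,0,0],"gripper":[-1,-1,-1,-1,-1,-1,-1,-1]}' 35
python3 -c "
from station import arm;s=arm.get_state();print(s['width'],s['force'],s['moment'],s['eef_pos'])"
```

```text
t: 8.1
eef_pos: [0.5024, 0.1377, 0.2136]
ee_rot: [-0.248, 1.571, -1.448]
force: [0.4, -1.1, 0.8]
width: 0.012
0.011954916890986865 [ 0.40026446 -1.06082255  0.76761016] [-0.55910049  0.12073951 -0.00377945] [0.50236581 0.13773789 0.21362872]
```

Gripped: the opening is 12.0 mm, which is the bar's width. I'll try a small turn anticlockwise first.

```bash
python3 -m handwheel '{"travel":[[0,0,0],[0,0,0],[0,0,0],[0,0,0]],"spin":[0.05,0.1,0.15,0.15],"gripper":[-1,-1,-1,-1]}'
python3 - <<'E'
from h import *
s=arm.get_state();T=rot(s['ee_rot']);print(s['width'],s['force'].round(2),s['moment'].round(3),s['eef_pos'],np.arctan2(T[1,2],T[0,2])+np.pi/2)
E
```

```text
t: 8.5
eef_pos: [0.5024, 0.1379, 0.2136]
ee_rot: [0.786, 1.571, -0.296]
force: [0.0, -0.5, 0.1]
width: 0.012
0.011972336951553603 [ 0.02 -0.54  0.13] [-0.425  0.011  0.035] [0.50242404 0.13785441 0.21359894] 0.48869807408521515
```

It gives: 0.12 rad with a moment of only 0.035 N m, so the thread loosens anticlockwise. I'm turning on to about 0.9 rad and checking the cap follows.

```bash
python3 -m handwheel '{"travel":[[0,0,0],[0,0,0],[0,0,0],[0,0,0],[0,0,0],[0,0,0],[0,0,0],[0,0,0],[0,0,0],[0,0,0]],"spin":[0.12,0.25,0.38,0.5,0.62,0.75,0.88,1,1,1],"gripper":[-1,-1,-1,-1,-1,-1,-1,-1,-1,-1]}'
python3 - <<'E'
from h import *
s=arm.get_state();T=rot(s['ee_rot']);print(s['width'],s['force'].round(2),s['moment'].round(3),s['eef_pos'],np.arctan2(T[1,2],T[0,2])+np.pi/2)
f=viewer.grab_frame('side'); cv2.imwrite('pics/crop4.png',cv2.resize(f['pixels'][140:240,250:370],None,fx=6,fy=6,interpolation=cv2.INTER_CUBIC))
E
```

```text
t: 9.5
eef_pos: [0.5027, 0.1371, 0.2136]
ee_rot: [-0.932, 1.569, -1.23]
force: [2.4, -4.7, 0.8]
width: 0.0116
0.011632572979696807 [ 2.37 -4.72  0.75] [-1.801 -1.034  0.125] [0.50270651 0.13710932 0.21363846] 1.2723538875259799
```

View pics/crop4.png

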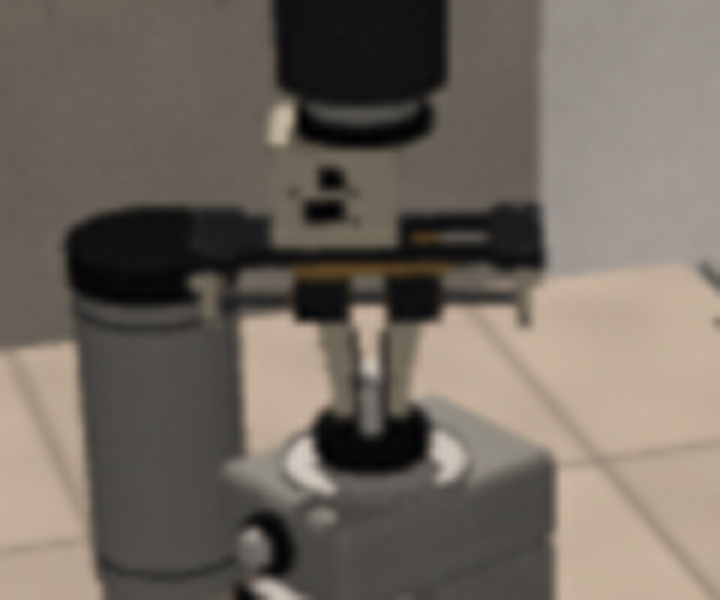

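The bar now points toward the camera (370,400), so the cap turned about 0.9 rad with the fingers. I'm going on to about 1.15 rad and relieving the side force.

```bash
python3 -m handwheel '{"travel":[[0.001,-0.002,0],[0.001,-0.002,0],[0.001,-0.002,0],[0.001,-0.002,0],[0.001,-0.002,0]],"spin":[0.1,0.2,0.32,0.32,0.32],"gripper":[-1,-1,-1,-1,-1]}'
python3 - <<'E'
from h import *
s=arm.get_state();T=rot(s['ee_rot']);print(s['width'],s['force'].round(2),s['moment'].round(3),s['eef_pos'],np.arctan2(T[1,2],T[0,2])+np.pi/2)
E
```

```text
t: 10.05
eef_pos: [0.5031, 0.1369, 0.2136]
ee_rot: [0.088, 1.57, 0.038]
force: [2.1, -0.7, -0.7]
width: 0.0117
0.011709395728241197 [ 2.11 -0.69 -0.7 ] [-0.655 -0.795  0.075] [0.50312251 0.1368668  0.21361236] 1.521526101532579
```

Turned 1.15 rad, inside the 1.0 to 1.3 window, with low forces. I'm lifting slowly straight up.

```bash
python3 -m handwheel '{"travel":[[0,0,0.01],[0,0,0.02],[0,0,0.03],[0,0,0.04],[0,0,0.05],[0,0,0.06],[0,0,0.07],[0,0,0.08],[0,0,0.1],[0,0,0.12],[0,0,0.14],[0,0,0.16],[0,0,0.16]],"spin":[0,0,0,0,0,0,0,0,0,0,0,0,0],"gripper":[-1,-1,-1,-1,-1,-1,-1,-1,-1,-1,-1,-1,-1]}'
python3 - <<'E'
from h import *
s=arm.get_state();T=rot(s['ee_rot']);print(s['width'],s['force'].round(2),s['moment'].round(3),s['eef_pos'],s['q'].round(2))
f=viewer.grab_frame('side'); cv2.imwrite('pics/crop5.png',cv2.resize(f['pixels'][120:240,250:370],None,fx=5,fy=5,interpolation=cv2.INTER_CUBIC))
E
```

```text
t: 11.35
eef_pos: [0.5036, 0.1372, 0.2955]
ee_rot: [0.501, 1.568, 0.455]
force: [0.2, 1.0, -3.6]
width: 0.0117
0.01166464079361144 [ 0.22  1.   -3.64] [-0.108  0.005 -0.056] [0.50359949 0.13717056 0.29547532] [ 0.64  0.07 -0.24  0.   -1.25  2.45]
```

View pics/crop5.png

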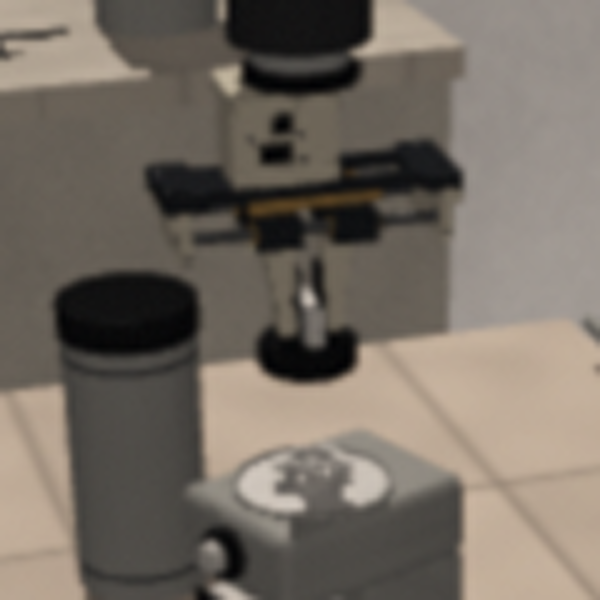

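The cap hangs level at about (308,355) in the crop, clear of the bare neck, with 3.6 N of weight. Carrying it to the saucer while spinning back 45°, so joint 6 stays in range.

```bash
python3 -m handwheel '{"travel":[[0,-0.02,0],[-0.002,-0.06,0],[-0.004,-0.11,0],[-0.006,-0.17,0],[-0.008,-0.23,0],[-0.011,-0.3,0],[-0.014,-0.37,0],[-0.017,-0.44,0],[-0.02,-0.51,0],[-0.022,-0.57,0],[-0.024,-0.63,0],[-0.026,-0.68,0],[-0.028,-0.72,0],[-0.029,-0.75,0],[-0.029,-0.77,0],[-0.029,-0.776,0],[-0.029,-0.776,0]],"spin":[-0.1,-0.2,-0.3,-0.4,-0.5,-0.6,-0.7,-0.8,-0.9,-1,-1,-1,-1,-1,-1,-1,-1],"gripper":[-1,-1,-1,-1,-1,-1,-1,-1,-1,-1,-1,-1,-1,-1,-1,-1,-1]}'
python3 -m handwheel '{"travel":[[0,0,-0.03],[0,0,-0.08],[0,0,-0.13],[0,0,-0.18],[0,0,-0.22],[0,0,-0.26],[0,0,-0.29],[0,0,-0.3],[0,0,-0.3],[0,0,-0.3]],"spin":[0,0,0,0,0,0,0,0,0,0],"gripper":[-1,-1,-1,-1,-1,-1,-1,-1,-1,-1]}'
python3 - <<'E'
from h import *
s=arm.get_state();print(s['width'],s['force'].round(2),s['moment'].round(3),s['eef_pos'],s['q'].round(2))
for n in('side','top'):
    f=viewer.grab_frame(n); cv2.imwrite(f'pics/{n}6.png',f['pixels'])
    for l in('cap','saucer'): print(n,l,[(np.round(q['rect']).tolist(),round(q['conf'],2)) for q in spotter.spot_in(n,l)],[(np.round(q['at'],1),round(q['conf'],2)) for q in spotter.tip_of(n,l)])
    p=s['eef_pos']; print('exp cap',proj(f,[p[0],p[1],p[2]-.0446]),'saucer',proj(f,[.489,-.251,0]))
E
```

```text
t: 13.1
eef_pos: [0.4883, -0.2511, 0.2933]
ee_rot: [-2.828, 1.57, 2.623]
force: [0.6, 0.0, -2.5]
width: 0.0117
t: 14.1
eef_pos: [0.489, -0.251, 0.1445]
ee_rot: [0.485, 1.57, -0.346]
force: [-0.2, -0.0, -2.9]
width: 0.0117
0.011650782604591667 [-0.21 -0.04 -2.91] [-0.182  0.116  0.003] [ 0.48902029 -0.25098303  0.14447046] [-0.12  0.24 -0.4   0.   -0.92  2.43]
side cap [([336.0, 281.0, 361.0, 299.0], 0.78)] [(array([348.5, 295.3]), 0.54)]
side saucer [([399.0, 386.0, 466.0, 437.0], 0.81), ([309.0, 270.0, 339.0, 293.0], 0.68), ([219.0, 331.0, 294.0, 387.0], 0.62), ([291.0, 391.0, 376.0, 466.0], 0.56)] [(array([347.7, 323.5]), 0.91), (array([258.1, 363.5]), 0.89), (array([332. , 286.1]), 0.84), (array([330.9, 430.2]), 0.75), (array([427.4, 416.9]), 0.57)]
exp cap [347.73791762 295.37068793] saucer [347.1689116  323.55626615]
top cap [] []
top saucer [([473.0, 180.0, 527.0, 227.0], 0.98), ([462.0, 250.0, 528.0, 323.0], 0.88), ([301.0, 227.0, 313.0, 247.0], 0.7), ([364.0, 241.0, 385.0, 255.0], 0.67), ([356.0, 296.0, 433.0, 374.0], 0.62)] [(array([489.7, 286.9]), 0.96), (array([495.8, 206.7]), 0.9), (array([392.1, 329.7]), 0.72)]
exp cap [366.83259738 224.68032822] saucer [363.03245704 227.71842221]
```

View pics/side6.png

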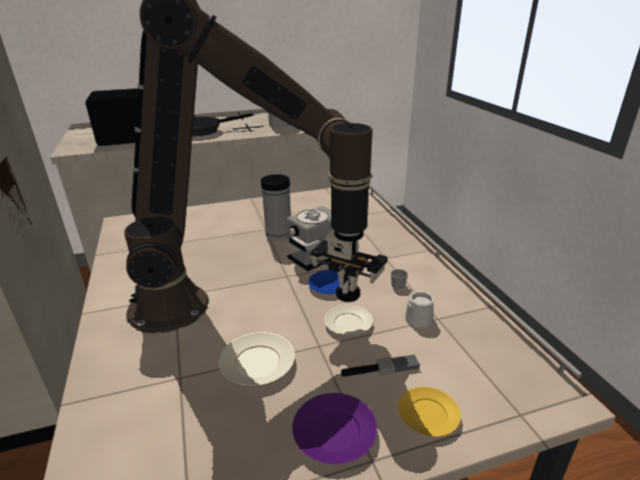

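View pics/top6.png

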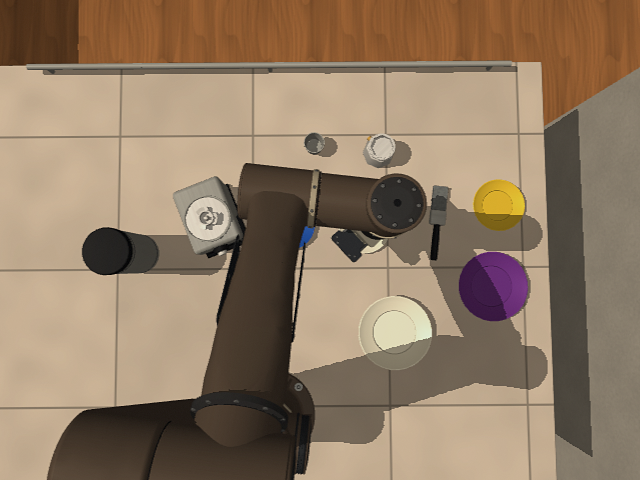

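The side view puts the cap at (348,294), about 10 cm above the middle of the saucer at (348,321). Nothing else has moved. I'll let it settle, then hand in.

```bash
python3 -m handwheel '{"travel":[[0,0,0],[0,0,0],[0,0,0],[0,0,0]],"spin":[0,0,0,0],"gripper":[-1,-1,-1,-1]}'
python3 -c "
from station import arm;s=arm.get_state();print(abs(s['qd']).max(),s['width'],s['eef_pos'],s['t']);print(arm.job_done())"
```

```text
t: 15.0
eef_pos: [0.4883, -0.2511, 0.1435]
ee_rot: [-2.273, 1.571, -3.105]
force: [0.3, 0.7, -3.8]
width: 0.0119
0.0025447480599018702 0.011892655748043856 [ 0.48832278 -0.25113256  0.1435131 ] 15.0
the job is handed in; nothing more can be done
None
```

The burr cap is off, and the arm is holding it level about 0.1 m above the middle of the small white saucer. I handed the job in at 15.0 s of the 61 s allowed.

- **Thread:** I gripped the finger bar and tried anticlockwise first. The cap gave at once, with only about 0.04 N m of resistance, so this one has a normal thread. I did not need to try the other way. I turned it about 1.15 rad and lifted it straight off.
- **Last checks:** The finger opening was 11.9 mm on the 12 mm bar, the cap's weight read about 3 to 4 N at the wrist, and the arm was still. In the side picture the cap was within a pixel of where the arm position put it, right over the saucer's centre.
- **Everything else:** The saucer, dosing cup, brush and moka base looked unmoved in the last pictures. I never went near the grinder's button.
- **What disagreed or was missing:** The top camera could not see the cap at the end because the arm covered it. That means the final position over the saucer rests on the side picture and the arm's own reading. The network also labelled the coloured dishes as saucers, so I chose by colour and size (it measured about 138 mm across against the 140 mm given).

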